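Clear the panel and bridge it with the hold-down bar

ROBOT

A 6-joint arm with a two-finger parallel gripper is mounted at the origin on the work surface. World frame = base frame: x ahead of the robot, y to its left, z up, the work surface at z = 0. Lengths are in m, angles in rad, forces in N, time in s.
With the tool pointing down it reaches from about 0.325 to 0.925 m from the base axis. Payload 3.1 kg.
Tool frame: the origin (TCP) lies midway between the tips of the shut fingers; the grasp point (between the pads) lies 19 mm behind it; z points along the fingers, x is the direction in which the jaws open and shut, and the axes are right-handed (so a half turn about z gives the same grasp; the last joint's range is limited). The gripper opens to 85 mm and grips with 20 to 120 N. Pads are 22 mm wide; open, the fingers measure 114 mm over their backs; the gripper's body (76 mm by 85 mm) begins 54 mm behind the grasp point. The pads swing forward as they close: fully open they stand 13 mm farther back than shut.
Start: joints at [-1.294, 0.217, 1.613, -0, 1.311, -0.112], TCP at [0.237, -0.578, 0.231] pointing down, gripper open.
Joint ranges: [-2.75, 2.75], [-0.78, 2.1], [0.31, 2.55], [-1.13, 4.27], [0.13, 2.63], [-2.58, 2.58]. Speed limits (rad/s): [2.79, 2.79, 3.14, 3.14, 3.14, 3.14].

INTERFACE

Orientations are given as a rotation vector (axis times angle).
In Python, from cell import bot, imaging gives the robot as it stands. The module is installed in compiled form; this text tells all that it offers. Calls block until the motion is done:
- bot.movep(position, orientation): joint-space move of the TCP to a pose.
- bot.movel(position, ori=None, rate=0.15): straight line of the TCP; ori=None keeps the orientation; rate is the mean speed in m/s.
- bot.set_joints(angles): joint-space move.
- bot.ungrasp() and bot.grasp(squeeze=None): open the fingers fully, or close them until they stop; squeeze is the grip in N (None keeps the last).
- bot.pause(seconds).
- bot.inverse_kinematics(position, orientation): joint angles nearest the present ones, or None.
- imaging.snapshot(name): name is "side" or "top" or "wrist"; returns a dict with "pixels" (480x640x3 uint8, blue, green, red), "z_map" (480x640 float32, m along the optical axis (not along the pixel's ray), 0 where there is no reading), "fx", "fy", "cx", "cy" (pixels), "rvec" (rotation vector, rad) and "tvec" (3), from world to camera coordinates, as OpenCV has them. Camera axes: x right, y down, z forward; pixel columns grow to the right and rows downward; lengths in m; the calibration is good to about 2 mm. A picture is of the moment at which its call begins.
A pose or a line that the arm cannot do raises bot.Unreachable and nothing moves.
- bot.job_done(): hands the job in, once; it reports no verdict.
Readings, each from a call of its own:
- bot.current_t(): time.
- bot.current_joint_positions(): joint angles.
- bot.current_joint_vel(): joint speeds.
- bot.current_tau(): joint torques, N m.
- bot.current_ee_pos(): TCP position.
- bot.current_orientation(): TCP orientation.
- bot.current_force(): force on the tool from outside, world axes, zero at the start.
- bot.current_torque(): the same for the moment, N m.
- bot.current_gripper_width(): opening from 0.0 (shut) to 1.0 (fully open).
Only numpy, scipy, OpenCV 4.12 (cv2) and the standard library are available. Lean on these libraries where they do the work, as an engineer would, in place of code of your own. Each camera call takes 0.05 s, during which the arm holds its last target. There are 200 camera calls.

TASK

Before the yellow toy-roof panel is clamped, use the blue scraper, not the fingers, to sweep all four metal scraps off it into the aluminium tray at the jig's edge. Once they are cleared, slide the red hold-down bar along its guide and across the panel, without it touching the panel, until it lies flat on both supports with its end up against the far stop. Finish with the scraper standing upright, fully on its black mat, and leave the toy car, spray can and wire spool where they stand.

Things in the scene. Friction and masses are not known exactly. Their poses are not given: they have to be found in the camera images.
- jig: wooden jig fixed to the bench. Origin: on the bench top, under the panel's centre; z 0 is the bench. The bar runs along its y. Bed: x -75..75, y -50..50 mm, panel top at z 42; guide cradle on its -y side, far saddle with stop on its +y side, tray on its -x side.
- cradle (a point): centre of the seat in the jig's guide cradle (axes as the jig's). The cradle is a block at jig y -235..-50, x -27..27 mm, seat top at z 65, with side walls to z 73 that leave an open-topped channel 28 mm wide along y, about x 0.
- saddle (a point): centre of the far saddle's seat (axes as the jig's). The saddle is a block at jig y 50..90, x -27..27 mm, seat top at z 64, walls to z 76 leaving a channel 36 mm wide along y; behind it a steel stop plate at y 90..98, x -27..27, up to z 85.
- tray (a point): centre of the catch tray's inner floor (axes as the jig's): an open aluminium box fixed outside the bed's -x edge, jig x -150..-75, y -56..56 mm, walls 3 mm, floor 3 mm, rim at z 30.
- panel: yellow painted sheet 150 (x) x 98 (y) x 4 mm fixed on the jig's bed, the lane between the two supports; origin at the centre of its underside, axes as the jig's. Its -x edge borders the tray.
- bar: red loose aluminium bar 24 (x) x 260 (y, its length) x 12 mm, about 0.25 kg; origin at the centre of its underside. It starts in the cradle's channel, sticking out at the back (-y end); fully home, its origin is at y -40 mm of the jig.
- mat: black rubber mat 80 (x) x 130 (y) x 3 mm fixed on the bench, where the scraper stands; origin at the centre of its underside
- scraper: loose hand scraper standing upright: blue foot 30 (x) x 84 (y) x 20 mm with a pale wooden grip 22 (x) x 50 (y) mm on top, from z 20 to z 68; about 0.12 kg; origin at the centre of its underside
- slug_a: loose steel slug, a dark disc 18 mm across, 6 mm thick, lying on the panel; origin at the centre of its underside
- slug_b: loose steel slug, a dark disc 18 mm across, 6 mm thick, lying on the panel; origin at the centre of its underside
- scrap_a: loose copper-coloured offcut 22 (x) x 14 (y) x 6 mm lying on the panel; origin at the centre of its underside
- scrap_b: loose copper-coloured offcut 22 (x) x 14 (y) x 6 mm lying on the panel; origin at the centre of its underside
- toy_car: bystander: loose blue tin toy car with white cabin, 50 (x) x 110 (y) x 52 mm; origin under its centre at the bench
- spray_can: bystander: loose upright blue spray can 52 mm across, 190 mm tall; origin under its centre
- spool: bystander: loose upright spool of copper wire with white flanges, 60 mm across, 44 mm tall; origin under its centre

How it is judged:
On the way, in this order (a step that is already met when the one before it is completed fails the run):
1. all four scraps are in the tray, with the bar still clear of the panel (x of slug_a in the frame of jig between -0.155 and -0.07 m and y of slug_a in the frame of jig between -0.06 and 0.06 m and z of slug_a in the frame of jig between -0.005 and 0.03 m and x of slug_b in the frame of jig between -0.155 and -0.07 m and y of slug_b in the frame of jig between -0.06 and 0.06 m and z of slug_b in the frame of jig between -0.005 and 0.03 m and x of scrap_a in the frame of jig between -0.155 and -0.07 m and y of scrap_a in the frame of jig between -0.06 and 0.06 m and z of scrap_a in the frame of jig between -0.005 and 0.03 m and x of scrap_b in the frame of jig between -0.155 and -0.07 m and y of scrap_b in the frame of jig between -0.06 and 0.06 m and z of scrap_b in the frame of jig between -0.005 and 0.03 m and y of bar in the frame of jig below -0.165 m), for 0.2 s.
2. the bar bridges both supports with its end at the stop (x of bar in the frame of jig between -0.007 and 0.007 m and y of bar in the frame of jig between -0.047 and -0.034 m and z of bar in the frame of jig between 0.0615 and 0.0675 m and angle between the y axis of bar and the y axis of jig, either way round below 0.06 rad and linear speed of bar below 0.01 m/s), for 0.2 s.
At the end, for the whole second after the job is handed in: All four scraps in the tray below its rim; bar at rest on both seats (height within 3 mm, sideways 7 mm, 0.06 rad), its end within 7 mm of the stop; scraper at rest upright (0.1 rad) on its mat, within 30 mm (x) and 32 mm (y) of the mat's centre (all of step 2 and x of slug_a in the frame of jig between -0.155 and -0.07 m and y of slug_a in the frame of jig between -0.06 and 0.06 m and z of slug_a in the frame of jig between -0.005 and 0.03 m and x of slug_b in the frame of jig between -0.155 and -0.07 m and y of slug_b in the frame of jig between -0.06 and 0.06 m and z of slug_b in the frame of jig between -0.005 and 0.03 m and x of scrap_a in the frame of jig between -0.155 and -0.07 m and y of scrap_a in the frame of jig between -0.06 and 0.06 m and z of scrap_a in the frame of jig between -0.005 and 0.03 m and x of scrap_b in the frame of jig between -0.155 and -0.07 m and y of scrap_b in the frame of jig between -0.06 and 0.06 m and z of scrap_b in the frame of jig between -0.005 and 0.03 m and x of scraper in the frame of mat between -0.03 and 0.03 m and y of scraper in the frame of mat between -0.032 and 0.032 m and z of scraper in the frame of mat between -0.002 and 0.008 m and angle between scraper's own z axis and vertical below 0.1 rad and linear speed of scraper below 0.01 m/s); the robot touches nothing.
It fails at once if the fingers touch a scrap (contact force between the fingers and slug_a above 0.3 N or contact force between the fingers and slug_b above 0.3 N or contact force between the fingers and scrap_a above 0.3 N or contact force between the fingers and scrap_b above 0.3 N).
It fails at once if the bar touches the panel (contact force between bar and panel above 0.5 N).
It fails at once if the toy car is moved more than 15 mm or tipped (distance of toy_car from where it was at the start of the episode above 0.015 m or angle between toy_car's own z axis and vertical above 0.2 rad).
It fails at once if the spray can is moved more than 15 mm or tipped (distance of spray_can from where it was at the start of the episode above 0.015 m or angle between spray_can's own z axis and vertical above 0.2 rad).
It fails at once if the spool is moved more than 15 mm or tipped (distance of spool from where it was at the start of the episode above 0.015 m or angle between spool's own z axis and vertical above 0.2 rad).
It also fails if it takes over 66 s, if anything falls off the work surface, if the arm or the gripper's body presses on something with over 40 N, if the wrist force passes 120 N, or if a joint passes its speed limit or range.

## Working session

There is one attempt and no reset: what is moved stays moved. The work goes in short steps, each a Python script; the robot and the scene stay as the last script left them, time stands still between calls to the robot, and variables do not carry over. Pictures are saved under pics/ and viewed, about 8 in all and at most 12, crops included, and the job is handed in when it is done.

```bash
mkdir -p pics; cat > h.py <<'E'
import numpy as np, cv2, pickle
from cell import bot, imaging
def snap(n,f):
    s=imaging.snapshot(n); cv2.imwrite(f'pics/{f}.png',s['pixels']); pickle.dump(s,open(f'pics/{f}.pkl','wb')); return s
def world(s,u,v,z=None):
    R=cv2.Rodrigues(np.array(s['rvec'],float))[0]; t=np.array(s['tvec'],float).ravel()
    d=np.array([(u-s['cx'])/s['fx'],(v-s['cy'])/s['fy'],1.]); c=-R.T@t; r=R.T@d
    k=(z-c[2])/r[2] if z is not None else s['z_map'][int(v),int(u)]
    return c+k*r
def load(f): return pickle.load(open(f'pics/{f}.pkl','rb'))
E
python3 - <<'E'
from h import *
s=snap('top','t0'); snap('side','s0')
for k in('fx','cx','cy','rvec','tvec'):print(k,s[k])
print(bot.current_t(),bot.current_orientation())
E
```

```text
fx 498.9757783702967
cx 322.501033286745
cy 241.21064678835148
rvec [ 2.11036442 -2.11554805  0.2201538 ]
tvec [0.13332254 0.62455369 0.78343009]
0.1 [-2.60755909  1.74964294  0.00270557]
```

View pics/t0.png

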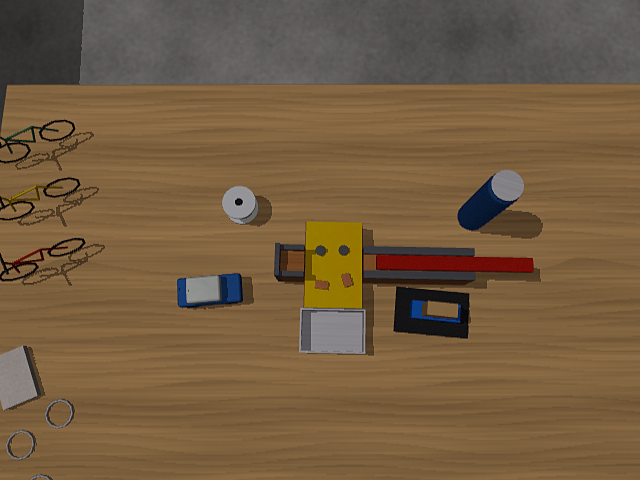

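View pics/s0.png

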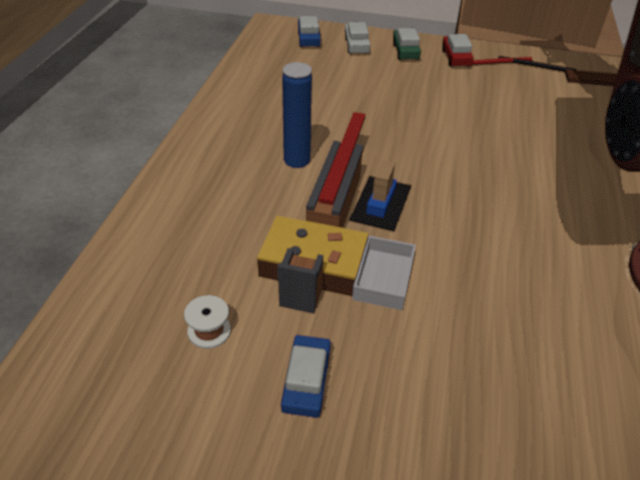

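The top view shows the jig with its panel at about (334,265), the tray at (333,331), the scraper at (437,311) on its mat, and the bar pointing right to (533,265). The spray can's base is at about (472,218), the car at (210,290) and the spool at (240,205). The side view agrees.

```bash
python3 - <<'E'
from h import *
s=load('t0'); c=s['pixels'][205:360,262:542]
cv2.imwrite('pics/t0c.png',cv2.resize(c,None,fx=2.85,fy=2.85,interpolation=cv2.INTER_CUBIC))
for n,u,v,z in [('panel c',334,265,.042),('bar R',533,265,.071),('scr',443,311,.068),('can',472,218,0),('can top',508,185,.19),('car',210,290,.05),('spool',239,204,.044)]:
    print(n,world(s,u,v,z).round(4),world(s,u,v).round(4))
E
```

```text
panel c [0.5876 0.112  0.042 ] [0.5874 0.112  0.0432]
bar R [ 0.5821 -0.2198  0.071 ] [ 0.5931 -0.2493  0.0021]
scr [ 0.5064 -0.0661  0.068 ] [ 0.506  -0.0647  0.0739]
can [ 0.6817 -0.1451  0.    ] [ 0.6635 -0.1232  0.0703]
can top [ 0.6829 -0.1425  0.19  ] [ 0.6824 -0.1419  0.1916]
car [0.5439 0.3227 0.05  ] [0.5435 0.3218 0.0538]
spool [0.6969 0.2794 0.044 ] [0.6964 0.2791 0.0456]
```

View pics/t0c.png

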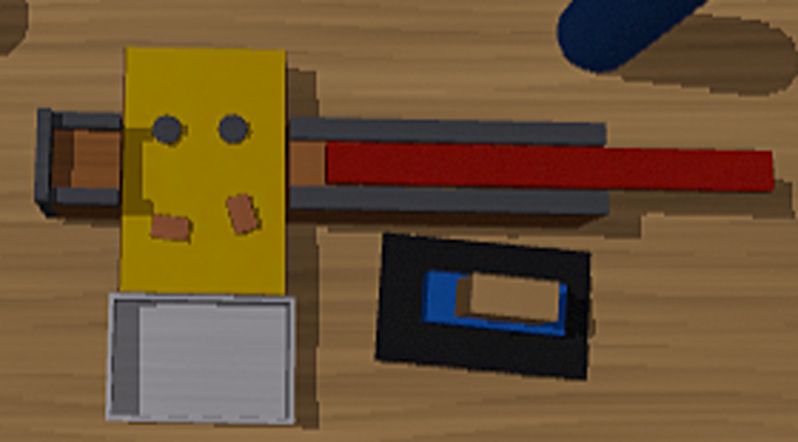

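The crop shows the panel corners at (126,47), (286,51), (283,294) and (121,290). The slugs are at (167,129) and (233,129), the scraps at (170,227) and (242,214), the bar from (327,166) to (772,171), and the grip top around (515,297).

```bash
cat > pose.py <<'E'
from h import *
def cloud(s):
    h,w=s['z_map'].shape; u,v=np.meshgrid(np.arange(w),np.arange(h)); Z=s['z_map']
    R=cv2.Rodrigues(np.array(s['rvec'],float))[0]; t=np.array(s['tvec'],float).ravel()
    P=np.stack([(u-s['cx'])/s['fx']*Z,(v-s['cy'])/s['fy']*Z,Z],-1); return (P-t)@R
def rect(s,lo,hi,zr,zp,box):
    """min-area rect of colour mask (HSV) with depth height in zr, pixel outline cast on plane zp"""
    hsv=cv2.cvtColor(s['pixels'],cv2.COLOR_BGR2HSV); m=cv2.inRange(hsv,lo,hi); P=cloud(s)
    m[(P[...,2]<zr[0])|(P[...,2]>zr[1])|(s['z_map']==0)]=0
    k=np.zeros_like(m); x0,y0,x1,y1=box; k[y0:y1,x0:x1]=255; m&=k
    c=max(cv2.findContours(m,cv2.RETR_EXTERNAL,cv2.CHAIN_APPROX_NONE)[0],key=cv2.contourArea)[:,0]
    p=np.array([world(s,a,b,zp)[:2] for a,b in c])*1000
    q=cv2.boxPoints(cv2.minAreaRect(p.astype(np.float32)))
    e=max((q[1]-q[0],q[2]-q[1]),key=np.linalg.norm); a=np.degrees(np.arctan2(e[1],e[0]))%180
    return q.mean(0).round(1),sorted([round(float(np.linalg.norm(q[1]-q[0])),1),round(float(np.linalg.norm(q[2]-q[1])),1)]),round(float(a),2)
E
python3 - <<'E'
from pose import *
s=load('t0')
B=(262,205,542,360)
print('panel',rect(s,(20,120,60),(35,255,255),(.03,.06),.042,B))
print('bar',rect(s,(0,150,50),(6,255,255),(.06,.09),.077,B))
print('mat',rect(s,(0,0,0),(179,255,45),(-.01,.012),.003,(385,275,480,345)))
print('foot',rect(s,(100,120,40),(125,255,255),(.01,.045),.023,(385,275,480,345)))
P=cloud(s)
m=(P[...,2]>.06)&(P[...,2]<.09); k=np.zeros_like(m); k[285:345,385:480]=1; m&=k
q=cv2.minAreaRect((P[m][:,:2]*1000).astype(np.float32)); print('grip',q, np.median(P[m][:,2]))
c=lambda u,v,z:(world(s,262+u/2.85-.3,205+v/2.85-.3,z)*1000).round(1)
for p in [(126,47),(286,51),(283,294),(121,290)]: print('pc',c(*p,.042))
for p in [(383,233),(590,253),(586,380),(376,360)]: print('mat',c(*p,.003))
for p in [(472,273),(560,279),(558,324),(470,315)]: print('griptop',c(*p,.071))
for p in [(425,270),(566,336),(422,321)]: print('foot',c(*p,.023))
for p in [(327,143),(327,187),(772,151),(772,191)]: print('bar',c(*p,.077))
for p in [(167,129),(233,129),(170,227),(242,214)]: print('scr',c(*p,.048))
E
```

```text
panel (array([589.4, 114.1], dtype=float32), [97.7, 150.2], 178.95)
bar (array([585.2, -86.9], dtype=float32), [25.4, 260.1], 88.85)
mat (array([509.3, -61. ], dtype=float32), [79.4, 130.5], 84.34)
foot (array([509.1, -63. ], dtype=float32), [30.7, 86.9], 83.78)
grip ((509.275390625, -63.65513610839844), (49.97789001464844, 22.39908790588379), 83.73045349121094) 0.07286701868219449
pc [665.7 160.9  42. ]
pc [663.   62.1  42. ]
pc [513.8  66.7  42. ]
pc [516.4 163.2  42. ]
mat [554.7   0.    3. ]
mat [ 541.8 -129.4    3. ]
mat [ 463.6 -122.     3. ]
mat [476.    6.9   3. ]
griptop [523.4 -40.5  71. ]
griptop [519.9 -91.1  71. ]
griptop [494.2 -88.5  71. ]
griptop [499.4 -38.2  71. ]
foot [529.6 -21.9  23. ]
foot [ 489.5 -105.8   23. ]
foot [498.7 -18.9  23. ]
bar [598.8  42.   77. ]
bar [572.9  42.7  77. ]
bar [ 593.5 -217.6   77. ]
bar [ 569.9 -215.5   77. ]
scr [612.9 135.6  48. ]
scr [612.8  95.6  48. ]
scr [553.3 133.9  48. ]
scr [561.   90.8  48. ]
```

```bash
cat >> h.py <<'E'
J=np.array([.5895,.1140]); YAW=np.radians(-1.1)
def jig(x,y): c,s=np.cos(YAW),np.sin(YAW); return J+np.array([c*x-s*y,s*x+c*y])/1000
def ori(deg):
    a=np.radians(deg); x=np.array([np.cos(a),np.sin(a),0]); z=np.array([0,0,-1.]); 
    return cv2.Rodrigues(np.stack([x,np.cross(z,x),z],1))[0].ravel()
E
python3 - <<'E'
from h import *
for a in (-96.2,-91.1,83.8):
  for p in [(.5093,-.0633,.033),(*jig(58,0),.075),(*jig(-90,0),.075)]: print(a,bot.inverse_kinematics(p,ori(a)))
o=ori(-96.2)
bot.movep((.5093,-.0633,.16),o); bot.movel((.5093,-.0633,.033),rate=.12)
bot.grasp(60); print('w',bot.current_gripper_width(),bot.current_force())
bot.movel((.5093,-.0633,.165),rate=.12); print(bot.current_force(),bot.current_t())
s=snap('side','s1'); cv2.imwrite('pics/s1c.png',cv2.resize(s['pixels'][60:300,240:560],None,fx=2.4,fy=2.4))
E
```

```text
-96.2 [-2.60474709e-01  2.49595578e-01  1.99840828e+00 -4.44089210e-16
  8.93588791e-01  1.41853203e+00]
-96.2 [ 6.59043558e-02  4.46121805e-01  1.63264832e+00 -4.44089210e-16
  1.06282253e+00  1.74491110e+00]
-96.2 [ 9.07157850e-02  1.76039462e-01  1.98726015e+00 -4.44089210e-16
  9.78293040e-01  1.76972253e+00]
-91.1 [-2.60474709e-01  2.49595578e-01  1.99840828e+00 -4.44089210e-16
  8.93588791e-01  1.32952024e+00]
-91.1 [ 6.59043558e-02  4.46121805e-01  1.63264832e+00 -4.44089210e-16
  1.06282253e+00  1.65589930e+00]
-91.1 [ 9.07157850e-02  1.76039462e-01  1.98726015e+00 -4.44089210e-16
  9.78293040e-01  1.68071073e+00]
83.8 [-2.60474709e-01  2.49595578e-01  1.99840828e+00 -4.44089210e-16
  8.93588791e-01 -1.72306062e+00]
83.8 [ 6.59043558e-02  4.46121805e-01  1.63264832e+00 -4.44089210e-16
  1.06282253e+00 -1.39668156e+00]
83.8 [ 9.07157850e-02  1.76039462e-01  1.98726015e+00 -4.44089210e-16
  9.78293040e-01 -1.37187013e+00]
w 0.5767106767084502 [ 0.49883249 -0.56350632  3.29382092]
[ 0.57973491  0.40811789 -2.31244274] 5.0917
```

View pics/s1c.png

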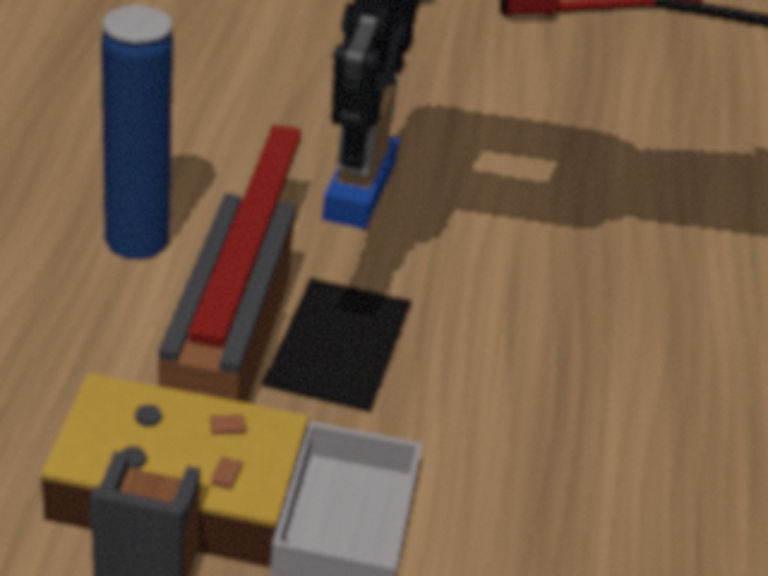

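The side view shows the scraper held upright at (360,170), clear of the mat, with the scraps undisturbed. Next is the sweep.

```bash
python3 - <<'E'
from h import *
o=ori(-91.1)
bot.movep((*jig(58,0),.165),o)
f0=bot.current_force(); bot.movel((*jig(58,0),.0737),rate=.1); print(bot.current_force()-f0)
for x in (0,-60,-100):
    bot.movel((*jig(x,0),.0737),rate=.07); print(x,bot.current_force()-f0)
bot.movel((*jig(-100,0),.18),rate=.12)
o2=ori(-96.2); m=(.5093,-.0612)
bot.movep((*m,.165),o2)
s=snap('top','t2'); print(bot.current_t(),bot.current_gripper_width())
cv2.imwrite('pics/t2c.png',cv2.resize(s['pixels'][205:360,262:542],None,fx=2.85,fy=2.85,interpolation=cv2.INTER_CUBIC))
E
```

```text
[-0.35613963  0.90686279 -0.79712339]
0 [-0.40473973  0.15389168 -0.71683454]
-60 [-0.62120009  0.51337957 -0.60306902]
-100 [-0.04192713  0.41968145 -0.23235901]
11.65 0.5801637700444152
```

View pics/t2c.png

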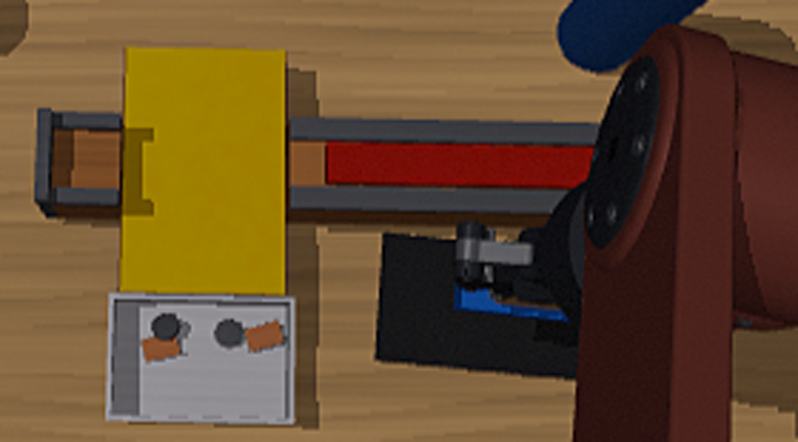

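All four scraps are now in the tray, at (166,326), (162,348), (230,333) and (265,335), and the panel is clear. Next I set the scraper down and check the wrist-camera side before passing the can.

```bash
python3 - <<'E'
from h import *
m=(.5093,-.0612)
bot.movel((*m,.045),rate=.12); f0=bot.current_force()
for z in (.036,.0345,.0335,.0328):
    bot.movel((*m,z),rate=.03); f=bot.current_force()-f0; print(z,f.round(2))
    if f[2]>2.5: break
bot.ungrasp(); bot.pause(.2); bot.movel((*m,.2),rate=.15)
w=imaging.snapshot('wrist'); R=cv2.Rodrigues(np.array(w['rvec'],float))[0]; c=-R.T@np.ravel(w['tvec'])
T=cv2.Rodrigues(np.array(bot.current_orientation(),float))[0]
print('cam in tool',T.T@(c-bot.current_ee_pos()))
for a in (-91.1,88.9): print(bot.inverse_kinematics((*jig(0,-370),.2),ori(a)),bot.inverse_kinematics((*jig(0,-170),.07),ori(a)))
bot.grasp(20)
cv2.imwrite('pics/w3.png',w['pixels']); print(bot.current_t())
E
```

```text
0.036 [-0.14 -0.36 -0.23]
0.0345 [-0.22 -0.28 -0.79]
0.0335 [-0.64  0.1   2.53]
cam in tool [-0.00071423 -0.08408459 -0.14210378]
[-5.24302509e-01  2.66693017e-01  1.61357232e+00 -4.44089210e-16
  1.26132731e+00  1.06569244e+00] [-2.14329634e-01  3.27864740e-01  1.80731688e+00 -4.44089210e-16
  1.00641103e+00  1.37566531e+00]
[-0.52430251  0.26669302  1.61357232  0.          1.26132731 -2.07590021] [-0.21432963  0.32786474  1.80731688  0.          1.00641103 -1.76592734]
16.475
```

View pics/w3.png

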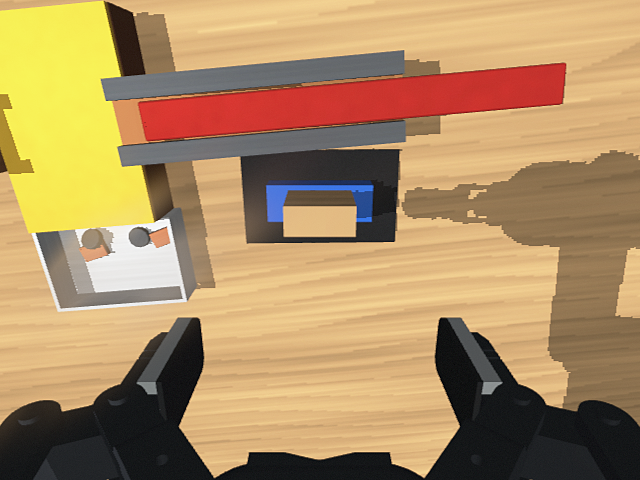

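The wrist view shows the scraper upright on the mat at (320,205), with scraps in the tray and the panel clear. The camera sits on the tool's -y side, so I'll use the half-turned orientation to keep it away from the can.

```bash
python3 - <<'E'
from h import *
o=ori(88.9)
bot.movep((.5093,-.0612,.25),o); bot.movep((*jig(0,-375),.2),o); bot.movel((*jig(0,-375),.072),rate=.12)
bot.pause(.2); f0=bot.current_force(); g=lambda:(bot.current_force()-f0).round(2)
for y in (-350,-300,-250,-210,-200):
    bot.movel((*jig(0,y),.072),rate=.05); print(y,g())
y=-200
while y<-172:
    y+=2; bot.movel((*jig(0,y),.072),rate=.02); f=g(); print(y,f)
    if f[1]<-5: break
print(bot.current_t())
s=snap('top','t4'); cv2.imwrite('pics/t4c.png',cv2.resize(s['pixels'][205:360,262:542],None,fx=2.85,fy=2.85,interpolation=cv2.INTER_CUBIC))
E
```

```text
-350 [-0.12 -0.27  0.76]
-300 [0.39 0.11 0.85]
-250 [ 0.12 -0.53 -0.01]
-210 [-0.12 -0.26  0.18]
-200 [ 0.52 -1.    0.13]
-198 [-0.82 -1.19  0.57]
-196 [-0.43 -1.75 -0.2 ]
-194 [ 0.03 -0.76 -0.61]
-192 [ 0.15 -1.73  0.23]
-190 [-0.03 -1.74 -0.44]
-188 [-0.93 -0.73  0.28]
-186 [ 0.03 -2.32  0.09]
-184 [ 0.51 -1.35  0.21]
-182 [-0.22 -1.92  0.83]
-180 [ 0.21 -1.68  1.27]
-178 [ 0.04 -2.78  0.49]
-176 [-0.75 -7.45 -0.1 ]
28.7333
```

View pics/t4c.png

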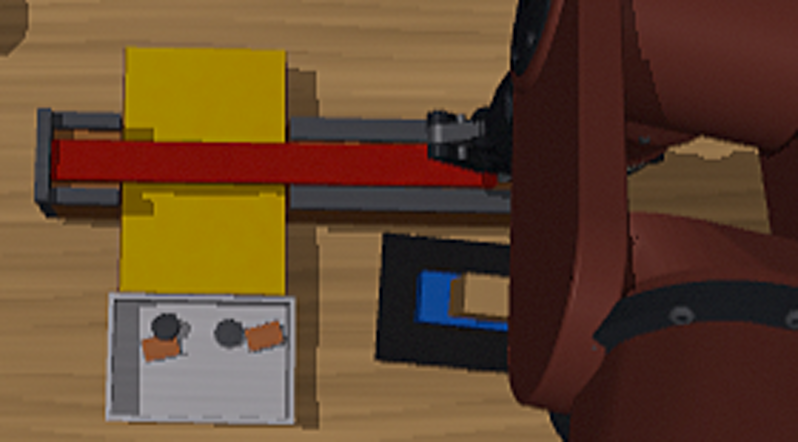

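The bar spans the panel with its end at the stop (54,160), and the force rise confirms contact. I'll back off, retreat and check everything.

```bash
python3 - <<'E'
from pose import *
bot.movel((*jig(0,-184),.072),rate=.05); bot.movel((*jig(0,-184),.25),rate=.15)
bot.set_joints([-1.294,0.217,1.613,0,1.311,bot.current_joint_positions()[5]]); bot.pause(.3)
s=snap('top','t5'); d=snap('side','s5'); print(bot.current_t())
B=(262,205,542,360)
q=rect(s,(0,150,50),(6,255,255),(.055,.09),.077,B); c,sn=np.cos(YAW),np.sin(YAW)
print('bar',q,'jig',np.array([[c,sn],[-sn,c]])@(q[0]-J*1000)); P=cloud(s)
hsv=cv2.cvtColor(s['pixels'],cv2.COLOR_BGR2HSV); k=(cv2.inRange(hsv,(0,150,50),(6,255,255))>0)&(P[...,2]>.05)
z=P[k]; A=np.c_[z[:,1],np.ones(len(z))]; print('bar z fit slope,mean',np.linalg.lstsq(A,z[:,2],rcond=None)[0][0],z[:,2].mean())
m=(P[...,2]>.06)&(P[...,2]<.09); k=np.zeros_like(m); k[287:345,385:480]=1; m&=k
print('grip',cv2.minAreaRect((P[m][:,:2]*1000).astype(np.float32)))
a=np.vstack([cv2.resize(s['pixels'][205:360,262:542],(720,300)),cv2.resize(d['pixels'][60:440,170:600],(720,300))]); cv2.imwrite('pics/f5.png',a)
for n,u,v,z in [('can top',508,185,.19),('car',210,290,.05),('spool',239,204,.044)]: print(n,np.abs(s['pixels'][v-30:v+30,u-30:u+30].astype(int)-load('t0')['pixels'][v-30:v+30,u-30:u+30]).mean())
E
```

```text
33.0333
bar (array([588. ,  73.2], dtype=float32), [25.6, 259.3], 88.9) jig [ -0.71646786 -40.82128027]
bar z fit slope,mean 0.0030264745127859317 0.0827397061428091
grip ((509.3611145019531, -59.80587387084961), (50.309112548828125, 22.53992462158203), 83.93292999267578)
can top 0.8302777777777778
car 0.7615740740740741
spool 0.6592592592592592
```

View pics/f5.png

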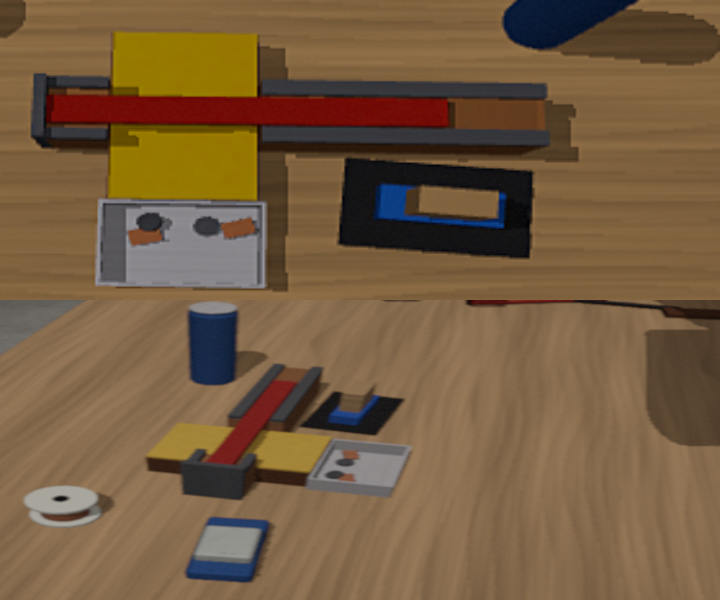

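The final view shows the bar across the panel up to the stop, four scraps in the tray, the scraper on its mat and the bystanders in place. The mean bar height of 83 mm may include the red bicycle or background, so I'll recheck it inside the jig area.

```bash
python3 - <<'E'
from pose import *
for f in('t0','t5'):
    s=load(f);P=cloud(s)[205:290,262:542]; k=cv2.inRange(cv2.cvtColor(s['pixels'],cv2.COLOR_BGR2HSV),(0,150,50),(6,255,255))[205:290,262:542]>0
    z=P[cv2.erode(k.astype(np.uint8),np.ones((5,5)))>0]; print(f,np.median(z[:,2]),np.polyfit(z[:,1],z[:,2],1))
if abs(np.median(z[:,2])-.078)<.0035: bot.job_done(); print('handed in')
E
```

```text
t0 0.07886103642789091 [0.10651251 0.09038949]
t5 0.07881964012914504 [0.0656221  0.08013508]
the job is handed in; nothing more can be done
handed in
```

I did the whole job in one pass and handed it in at about 33 s on the robot's clock, against the 66 s limit. No verdict was reported.

**Scraps:** I gripped the blue scraper by its handle and swept all four scraps off the panel into the tray in one stroke. The final pictures show all four lying in the tray.

**Bar:** I pushed it home with shut fingers until the force rose to about 7 N at the stop. My last check put its centre at about x -0.7, y -40.8 mm in the jig frame, 0.05° off my estimate of the jig's direction. Its top measured 78.8 mm, the same as before the push, and about 2 mm above nominal, like the scraper's grip top in the first picture.

**Scraper:** It is standing upright on its mat, within about 2 mm of the mat's centre.

**Bystanders:** The pictures of the car, can and spool are practically unchanged from the start.

**Check that disagreed:** My first bar-height average read 82.7 mm, probably from other red objects in view; limiting it to the jig area gave the 78.8 mm. The straight-line fits of bar slope are not usable: they gave about 0.1 and 0.07, even for the bar in its starting cradle. I judged flatness from the bar's height and the pictures instead.

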